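# Close the fuse holder and show it to the inspection camera

### The arm

A 6-joint arm with a two-finger parallel gripper is mounted at the origin on the work surface. World frame = base frame: x ahead of the robot, y to its left, z up, the work surface at z = 0. Lengths are in m, angles in rad, forces in N, time in s.
With the tool pointing down it reaches from about 0.35 to 0.725 m from the base axis. Payload 4.3 kg.
Tool frame: the origin (TCP) lies midway between the tips of the shut fingers; the grasp point (between the pads) lies manip.hold_point_z behind it (manip.hold_point_z is the distance from the TCP to the grasp point, in m); z points along the fingers, y is the line along which they close (so a half turn about z gives the same grasp; the last joint's range is limited). The gripper opens to 85 mm and grips with 20 to 120 N. Pads are 22 mm wide; open, the fingers measure 114 mm over their backs; the gripper's body (76 mm by 85 mm) begins 54 mm behind the grasp point. The pads swing forward as they close: fully open they stand 13 mm farther back than shut.
Start: joints at [1.137, 0.377, 0.081, 1.274, 0, 1.46], TCP at [0.183, 0.545, 0.231] pointing down, gripper open.
Joint ranges: [-2.72, 2.72], [-0.84, 1.66], [-1.02, 1.22], [-1.77, 2.12], [-1.37, 1.28], [-3.14, 3.14]. Speed limits (rad/s): [2.57, 2.57, 3.14, 3.14, 3.14, 3.14].

### API

Orientations are given as a rotation vector (axis times angle).
In Python, from bench import manip, eyes gives the robot as it stands.
- The arm moves only by the tool arm_command, never from a script. Its argument "steps" is a list of rows, each a list of 6 numbers: the shift along the tool's x, y, z in cm, then the turn, a rotation vector about the tool's x, y, z in rad. A call has 1 to 12 rows; each row shifts and turns the commanded pose from where the row before left it, along the tool's axes as they then stand; what a row does not reach is not made up. A row lasts 1/12 s, in which the tool goes at most 41.7 mm and 7.16 degrees, less where a joint would pass 70% of its speed; a pose out of reach is approached as far as the arm can. A call with a gripper value outside its range is refused whole. "claw" is the closure, from -1 (fully open) to 1 (shut), set as the call begins (left out, the last holds). The fingers move at their own pace and stop on an object; "force" is the grip in N (left out, the last holds). Time passes only in rows, so rows that do not move let the fingers close. It gives the time, the measured TCP pose, the force, the opening and the grip force at its end, in the units of the state.
- manip.sense(): the state, without advancing time (a new reading comes with each control period).
- eyes.get_image(name): name is "scene" or "top" or "wrist"; returns the picture (400x640x3 uint8, red, green, blue); there is no depth.
- eyes.get_calibration(name): a dict with "fx", "fy", "cx", "cy" (pixels), "R" (3x3) and "t" (3): a world point X has camera coordinates R X + t. Camera axes: x right, y down, z forward; pixel columns grow to the right and rows downward; lengths in m; the calibration is good to about 2 mm. A picture is of the moment at which its call begins: read the wrist's pose just before it. get_calibration takes no time and is no camera call; for the wrist camera it gives the pose at the moment of the call.
- manip.close_job(): hands the job in; it is judged then, once.
The state is a dict: "t": time; "q": joint angles; "qvel": joint speeds; "effort": joint torques, N m; "eef_pos": TCP position; "ee_rot": TCP orientation; "ft_force": force on the tool from outside, world axes, zero at the start; "wrist_torque": the same for the moment, N m; "width": opening from 0.0 (shut) to 1.0 (fully open); "gripper_force": force on a finger pad.
Only numpy, scipy, OpenCV 4.12 (cv2) and the standard library are available. Lean on these libraries where they do the work, as an engineer would, in place of code of your own. Each camera call takes 0.05 s, during which the arm holds its last target. There are 200 camera calls.

### The job

Close up the serviced white fuse holder for the safety record: take its loose round cover out of the wooden accessory box, set it gently (no dropping) on the rim of the holder standing on the cork mat, fully seated and level, and let go of it. Then pick the closed holder up by its body and show it to the inspection camera: upright, at lens height, straight in front of the lens with the holder's middle 11 cm from it, the brass terminals facing the lens. Finish while still holding it there, steady, in the gripper alone with the cover still seated, and leave the gain knob and the bracket knuckle where they lie.

Things in the scene. Friction and masses are not known exactly. Their poses are not given: they have to be found in the camera images.
- fuse_holder: White ceramic fuse holder, about 170 g, loose on the mat: open round pot, 58 mm across, 40 mm tall, mouth 46 mm, wall 6 mm, fuse inside below 27 mm. Origin: centre of underside; z up, +x out of its front with the brass terminals (to 38 mm from the axis). Ears 16 mm wide, 6 mm high reach 40 mm out at +x and -x. Its round +y and -y sides are clear for gripping over the full height.
- holder_mid (a point): The middle of the fuse holder: on its axis, 20 mm above its underside. This is the point to bring 110 mm in front of the lens.
- holder_terminals (a point): Front of the holder: midway between its two brass screw terminals, 36 mm from the axis along the holder's +x, 20 mm above its underside. The terminals stand 13 to 27 mm high and within 17 mm either side of the x axis.
- holder_rim (a point): Centre of the holder's mouth at rim height, 40 mm above its underside. When the cover is seated its disc lies flat on this rim and the cover's origin is 34 mm above the holder's underside.
- cover: Loose white ceramic cover, about 60 g, right way up in the box's larger compartment. From below: spigot 41 mm across, 6 mm deep, tapered foot (enters the holder's mouth with 2.5 mm to spare all round); disc 58 mm across, 6 mm thick; round brass thumb nut on top, 16 mm across, 14 mm tall, to grip it by. Total height 26 mm. Origin: centre of the spigot's underside, z up. It has no front.
- accessory_box: Open wooden box, fixed, 150 mm (x) by 190 mm (y), 42 mm high, walls 8 mm, floor 6 mm; left or right of the mat. Lid with brass latch is folded back on its +x side, sloping down to the desk, 245 mm from the centre. A 34 mm high divider at y = +40 mm; the cover lies in the larger (-y) part, spare fuses are fixed in the other. Origin: centre of underside, z up.
- cork_mat: Fixed square cork mat, 130 mm, 3 mm thick, under the fuse holder. Origin: centre of its underside.
- camera: Inspection camera on a gooseneck, fixed; on the other side of the mat from the box. Level silver barrel 38 mm across, black hood 46 mm, white light ring; axis 200 mm up. Origin: on the desk straight below the focus point; +x towards the lens, z up. Lens front at x = 110 mm, barrel ends at x = 196 mm, round base 100 mm across, 14 mm high, centred at x = 195 mm. The lens looks along -x.
- lens (a point): Centre of the lens front, 200 mm above the desk. Axes as the camera's: the lens looks along -x.
- focus (a point): The focus point in the air: 110 mm straight in front of the lens, 200 mm above the desk. Axes as the camera's: +x points to the lens, z up.
- gain_knob: Loose black anodised gain knob, 34 mm across, 20 mm tall, standing on the desk beyond the mat, beside the knuckle. Origin: centre of its underside. To be left alone.
- knuckle: Loose chrome speaker bracket knuckle: round foot 48 mm across with a ball and clamp lug on it, 49 mm tall, standing on the desk beyond the mat, beside the gain knob. Origin: centre of its underside. To be left alone.
Not all that is in view belongs to the job. What is shaped like the cover but black is not meant.

How it is judged:
By the outcome, as a careful person would: the job done as asked, in the order asked, and still so for the second after the job is handed in, while the arm keeps its last pose, push and grip.
It also fails if it takes over 66 s, if anything falls off the work surface, if the arm or the gripper's body presses on something with over 40 N, if the wrist force passes 120 N, or if a joint passes its speed limit or range.

## Working session

There is one attempt and no reset: what is moved stays moved. The work goes in short steps, Python scripts to look and compute and a tool call to move; the robot and the scene stay as the last step left them, time stands still between calls to the robot, and variables do not carry over. Pictures are saved under pics/ and viewed, at most 10 in all, crops included, and the job is handed in when it is done.

Besides the shell and the picture viewer there is one more tool, called after ">>>" as name(argument=value, ...) on one line, values as JSON. arm_command: Moves the arm, as the interface text tells. Its arguments: {"type":"object","properties":{"steps":{"type":"array"},"claw":{"type":"number"},"force":{"type":"number"}},"required":["steps"]}

```bash
mkdir -p pics; ls
python3 - <<'E'
from bench import manip, eyes
import cv2
print(manip.hold_point_z, manip.sense())
for n in("scene","top"):
    cv2.imwrite(f"pics/{n}0.png",eyes.get_image(n)[:,:,::-1])
    c=eyes.get_calibration(n);print(n,c)
E
```

```text
pics
0.0187 {'t': 0.0, 'q': array([1.13671277e+00, 3.78061654e-01, 7.96356838e-02, 1.27441296e+00,
       2.64239044e-05, 1.46050231e+00]), 'qvel': array([ 0.0029832 ,  0.00103093, -0.00028215, -0.00181292,  0.00113742,
       -0.00090188]), 'effort': array([-2.77994091e-03, -4.63606954e+01,  2.69875520e+01,  2.10990978e-02,
       -2.04217472e-04,  6.15990331e-06]), 'eef_pos': array([0.18264812, 0.54452724, 0.23036548]), 'ee_rot': array([-5.06295755e-01, -3.09994349e+00,  3.07867194e-03]), 'ft_force': array([ 0.51056311,  0.18659315, -0.01725445]), 'wrist_torque': array([-0.01245913,  0.00745125,  0.0345961 ]), 'gripper_force': 0.0, 'width': 1.002150311700599}
scene {'fx': 458.86412122786084, 'fy': 458.86412122786084, 'cx': 323.2901850612562, 'cy': 203.80693283748303, 'R': array([[-0.57309342,  0.81946226, -0.00674796],
       [ 0.62631496,  0.43267532, -0.64847639],
       [-0.52848225, -0.37586391, -0.76120485]]), 't': array([ 0.32465801, -0.23390472,  1.29851026])}
top {'fx': 469.1048244681345, 'fy': 469.1048244681345, 'cx': 327.399422376769, 'cy': 199.2154748566679, 'R': array([[-0.00172889, -0.99999756, -0.00137834],
       [-0.99394665,  0.00186984, -0.10984794],
       [ 0.10985024,  0.00118008, -0.99394745]]), 't': array([-0.01331394,  0.53712044,  1.26671583])}
```

View pics/scene0.png

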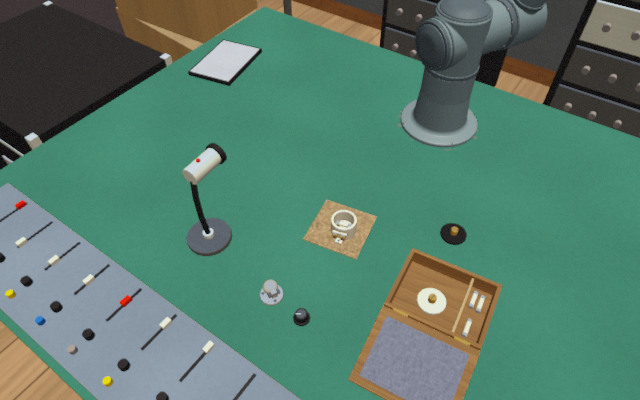

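View pics/top0.png

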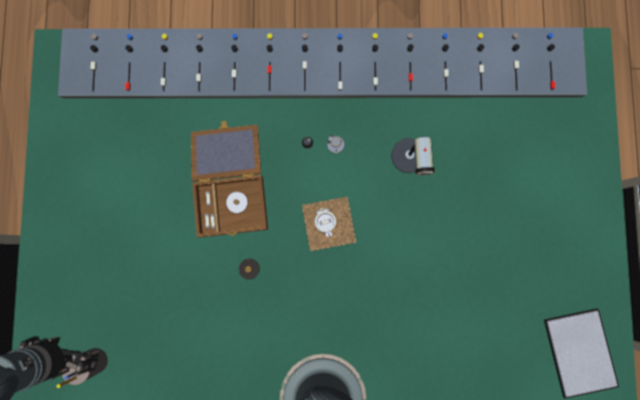

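The top view shows the white cover in the box at (236,202), the black look-alike on the desk at (249,268), the holder at (325,222) and the camera hood at (425,172). The white cover in the box's larger part fits the description. I'll confirm it in an enlarged crop.

Run:
```python
import cv2
a=cv2.imread("pics/top0.png")[120:285,185:445]
cv2.imwrite("pics/c1.png",cv2.resize(a,None,fx=3,fy=3,interpolation=cv2.INTER_CUBIC))
a=cv2.imread("pics/scene0.png")[135:335,170:500][:, :]
l=cv2.resize(a[0:125,0:75],None,fx=4.5,fy=4.5,interpolation=cv2.INTER_CUBIC)  # x170-245,y135-260
r=cv2.resize(a[60:125,130:215],None,fx=5,fy=5,interpolation=cv2.INTER_CUBIC)  # x300-385,y195-260
r=cv2.copyMakeBorder(r,0,l.shape[0]-r.shape[0],0,0,cv2.BORDER_CONSTANT)
cv2.imwrite("pics/c2.png",cv2.hconcat([l,r]))
```

```text
(no output)
```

View pics/c1.png

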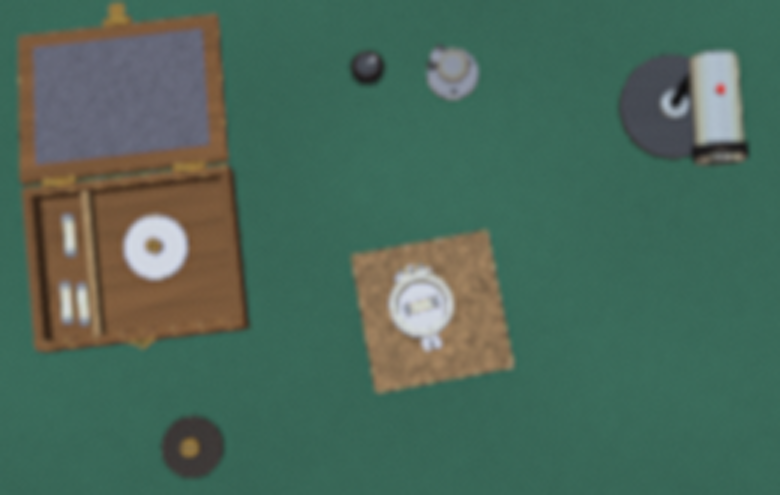

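View pics/c2.png

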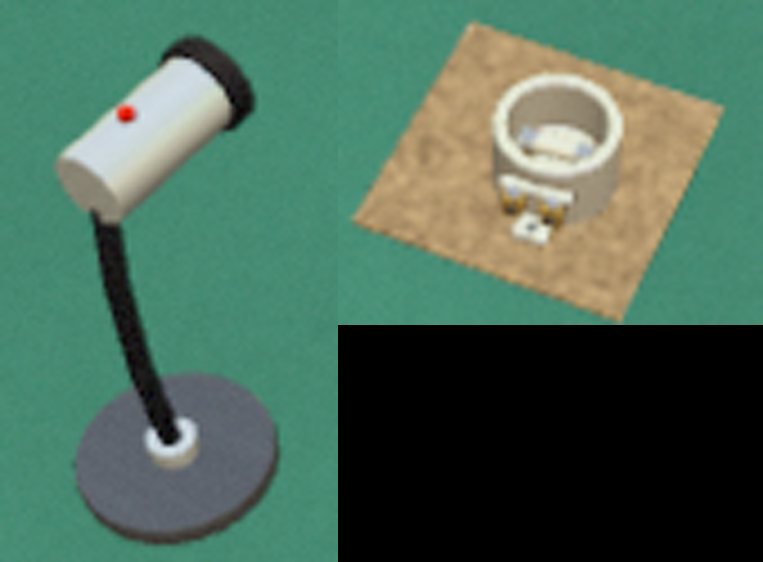

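The enlarged crops confirm the white cover with the brass nut in the larger compartment at crop (155,247). The holder stands on the mat at (421,303), with its terminals on the side away from the robot. The hood faces the robot at (720,155). Next I'll convert these to positions.

```bash
cat > h.py <<'E'
import numpy as np
from bench import manip, eyes
from scipy.optimize import least_squares
def ray(n,uv,z,c=None):
    c=c or eyes.get_calibration(n);R,t=c["R"],c["t"];o=-R.T@t
    d=R.T@np.array([(uv[0]-c["cx"])/c["fx"],(uv[1]-c["cy"])/c["fy"],1]);return o+d*(z-o[2])/d[2]
def proj(n,X,c=None):
    c=c or eyes.get_calibration(n);p=c["R"]@X+c["t"];return np.array([c["fx"]*p[0]/p[2]+c["cx"],c["fy"]*p[1]/p[2]+c["cy"]])
E
python3 - <<'E'
from h import *
T=lambda u,v:((u+.5)/3+184.5,(v+.5)/3+119.5)
L=lambda u,v:((u+.5)/4.5+169.5,(v+.5)/4.5+134.5)
Q=lambda u,v:((u+.5-338)/5+299.5,(v+.5)/5+194.5)
r=np.round
print("cover",r(ray("top",T(155,247),.018),4),"nut",r(ray("top",T(154,245),.032),4))
print("cover scene",r(ray("scene",(431.5,301),.018),4),"nut",r(ray("scene",(432,297.5),.032),4))
print("holder rim",r(ray("top",T(421,303),.043),4),r(ray("scene",Q(557,125),.043),4))
e=ray("top",T(431,345),.009)
f=ray("scene",Q(533,203),.023); print("rear ear",r(e,4),"terminals",r(f,4), "front ear",r(ray("scene",Q(530,232),.009),4))
print("mat corners",[r(ray("top",T(*p),.003),4)[:2] for p in((352,254),(488,231),(514,369),(376,392))])
print("box rim corners",[r(ray("top",T(*p),.042),4)[:2] for p in((22,188),(232,170),(248,328),(38,350))])
print("knob,knuckle",r(ray("top",T(367,67),.02),3),r(ray("top",T(452,70),.03),3))
print("black",r(ray("top",T(193,447),.02),3))
obs=[("top",T(673,106),(195,0,14)),("top",T(715,52),(196,0,207)),("top",T(720,162),(110,0,200)),("scene",L(177,450),(195,0,14)),("scene",L(90,190),(196,0,200)),("top",T(692,100),(153,19,200)),("top",T(742,100),(153,-19,200)),("top",T(748,152),(114,-23,200))]
def P(p,l):
    c,s=np.cos(p[2]),np.sin(p[2]);x,y,z=np.array(l)/1e3
    return np.array([p[0]+c*x-s*y,p[1]+s*x+c*y,z])
F=lambda p:np.concatenate([proj(n,P(p,l))-u for n,u,l in obs])
s=least_squares(F,[.5,-.2,0]);print("camera",s.x,r(s.fun,1)); print("lens",P(s.x,(110,0,200)))
E
```

```text
cover [0.531  0.2396 0.018 ] nut [0.5314 0.2378 0.032 ]
cover scene [0.5346 0.2403 0.018 ] nut [0.5353 0.2391 0.032 ]
holder rim [ 0.4769 -0.0077  0.043 ] [ 0.4785 -0.0069  0.043 ]
rear ear [ 0.4401 -0.0167  0.009 ] terminals [5.077e-01 3.000e-04 2.300e-02] front ear [0.513  0.0025 0.009 ]
mat corners [array([0.5257, 0.0573]), array([ 0.5472, -0.0705]), array([ 0.4178, -0.0939]), array([0.3968, 0.0345])]
box rim corners [array([0.5831, 0.3578]), array([0.5994, 0.1656]), array([0.4546, 0.1491]), array([0.435 , 0.3389])]
knob,knuckle [0.701 0.043 0.02 ] [ 0.695 -0.037  0.03 ]
black [0.347 0.201 0.02 ]
camera [ 0.47258095 -0.2560431   0.0595867 ] [-0.2 -1.1 -0.6  0.1  0.1 -1.1 -1.   0.1 -1.1  0.6  0.1  2.6 -0.9  1.6
  0.1  0.1]
lens [ 0.58238572 -0.24949244  0.2       ]
```

```bash
cat >> h.py <<'E'
from scipy.spatial.transform import Rotation as Ro
def go(xyz,yaw):
    """yaw = world angle of tool y, tool pointing down; prints turn (tool rad) then shift (cm) in turned axes"""
    s=manip.sense();R=Ro.from_rotvec(s["ee_rot"])
    x=np.array([-np.sin(yaw),np.cos(yaw),0]);y=np.array([np.cos(yaw),np.sin(yaw),0])
    G=Ro.from_matrix(np.c_[x,y,[0,0,-1]])
    print("t",s["t"],"pos",s["eef_pos"].round(4),"turn",(R.inv()*G).as_rotvec().round(4),"shift cm",(100*G.inv().apply(np.array(xyz)-s["eef_pos"])).round(2),"w",round(s["width"],3),"F",s["ft_force"].round(2),"grip",round(s["gripper_force"],1))
E
python3 -c "
from h import *
go([.533,.239,.15],1.81)"
```

```text
t 0.1 pos [0.1827 0.5446 0.2305] turn [-0.0017 -0.0007 -0.563 ] shift cm [-26.79 -37.99   8.05] w 1.002 F [ 0.07  0.01 -0.38] grip 0.0
```

>>> arm_command(steps=[[0,0,0,0,0,-0.1126],[0,0,0,0,0,-0.1126],[0,0,0,0,0,-0.1126],[0,0,0,0,0,-0.1126],[0,0,0,0,0,-0.1126],[-1.2,-1.7,0,0,0,0],[-1.914,-2.714,0,0,0,0],[-1.914,-2.714,0,0,0,0],[-1.914,-2.714,0,0,0,0],[-1.914,-2.714,0,0,0,0],[-1.914,-2.714,0,0,0,0],[-1.914,-2.714,0,0,0,0]], claw=0.06, force=25)

```text
t: 1.1
eef_pos: [0.3495, 0.3991, 0.2309]
ee_rot: [0.375, -3.118, 0.001]
ft_force: [1.0, -0.0, 0.3]
width: 0.471
gripper_force: 0.0
```

>>> arm_command(steps=[[-1.914,-2.714,0,0,0,0],[-1.914,-2.714,0,0,0,0],[-1.914,-2.714,0,0,0,0],[-1.914,-2.714,0,0,0,0],[-1.914,-2.714,0,0,0,0],[-1.914,-2.714,0,0,0,0],[-1.914,-2.714,1,0,0,0],[-0.7,-1.0,2,0,0,0],[0,0,2,0,0,0],[0,0,2,0,0,0],[0,0,1,0,0,0],[0,0,0,0,0,0]])

```text
t: 2.1
eef_pos: [0.5308, 0.2388, 0.1482]
ee_rot: [0.374, -3.113, 0.002]
ft_force: [-0.3, -0.3, -1.0]
width: 0.468
gripper_force: 0.0
```

Run:
```python
from h import *
import cv2
go([.533,.239,.15],1.81)
c=eyes.get_calibration("wrist");cv2.imwrite("pics/w1.png",eyes.get_image("wrist")[:,:,::-1])
print(c); np.save("w1.npy",c,allow_pickle=True)
print(proj("wrist",np.array([.533,.239,.018]),c),proj("wrist",np.array([.533,.239,.032]),c))
```

```text
t 2.1 pos [0.5308 0.2388 0.1482] turn [-0.0004 -0.0062 -0.0002] shift cm [-0.21 -0.03 -0.18] w 0.468 F [-0.35 -0.34 -1.05] grip 0.0
{'fx': 312.00043581983596, 'fy': 312.00043581983596, 'cx': 320.4509135381119, 'cy': 201.8272391328032, 'R': array([[-2.37127081e-01,  9.71478625e-01, -1.68897625e-04],
       [ 9.32660156e-01,  2.27700574e-01,  2.79816873e-01],
       [ 2.71874569e-01,  6.61946342e-02, -9.60053378e-01]]), 't': array([-0.10604237, -0.56234589,  0.13978877])}
[320.1746929 195.459305 ] [320.15819768 199.67229909]
```

View pics/w1.png

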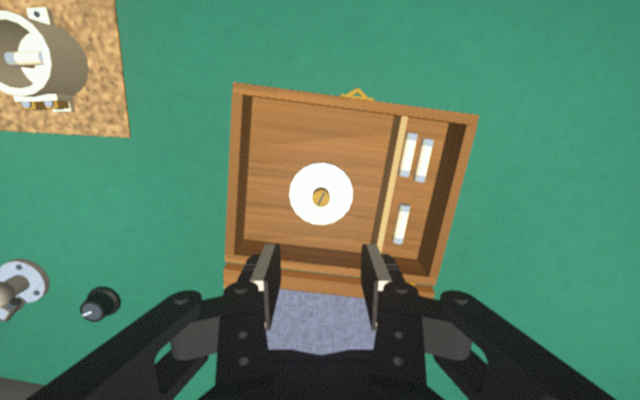

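The wrist view shows the white disc centred at (321,194) with its nut at about (321,197), within 2 px of the prediction. Now to refine it.

Run:
```python
from h import *
import cv2
c=np.load("w1.npy",allow_pickle=True).item()
im=cv2.imread("pics/w1.png");m=((im.min(2)>185)*255).astype('uint8');m[:,:270]=0;m[:,375:]=0;m[:140]=0;m[240:]=0
k=max(cv2.findContours(m,0,2)[0],key=cv2.contourArea);e=cv2.fitEllipse(k);print(e)
print(ray("wrist",e[0],.018,c),ray("wrist",(321,197),.032,c))
P=ray("wrist",e[0],.018,c)
for n in ([P[0],P[1],.055],):go(n,1.81)
```

```text
((320.656982421875, 193.3673095703125), (61.17007064819336, 62.937538146972656), 86.87348937988281)
[0.53098958 0.23895959 0.018     ] [0.53049981 0.23913782 0.032     ]
t 2.15 pos [0.5318 0.2393 0.15  ] turn [-0.0002 -0.0035  0.0001] shift cm [ 0.08 -0.01  9.5 ] w 0.468 F [-0.24  0.11 -0.28] grip 0.0
```

>>> arm_command(steps=[[0.05,0,2,0,0,0],[0,0,2.5,0,0,0],[0,0,2.5,0,0,0],[0,0,2,0,0,0],[0,0,1.5,0,0,0],[0,0,1,0,0,0],[0,0,0.6,0,0,0],[0,0,0.3,0,0,0],[0,0,0.2,0,0,0],[0,0,0,0,0,0],[0,0,0,0,0,0]])

```text
t: 3.07
eef_pos: [0.5334, 0.2398, 0.0263]
ee_rot: [-0.375, 3.117, 0.001]
ft_force: [-0.3, 0.2, -0.1]
width: 0.472
gripper_force: 0.0
```

Run:
```python
from h import *
import cv2
go([.531,.239,.0205],1.81)
cv2.imwrite("pics/w2.png",cv2.resize(eyes.get_image("wrist")[120:380,160:480,::-1],None,fx=2,fy=2))
```

```text
t 3.0667 pos [0.5334 0.2398 0.0263] turn [0.0002 0.0017 0.    ] shift cm [ 0.26 -0.02  0.58] w 0.472 F [-0.32  0.16 -0.13] grip 0.0
```

View pics/w2.png

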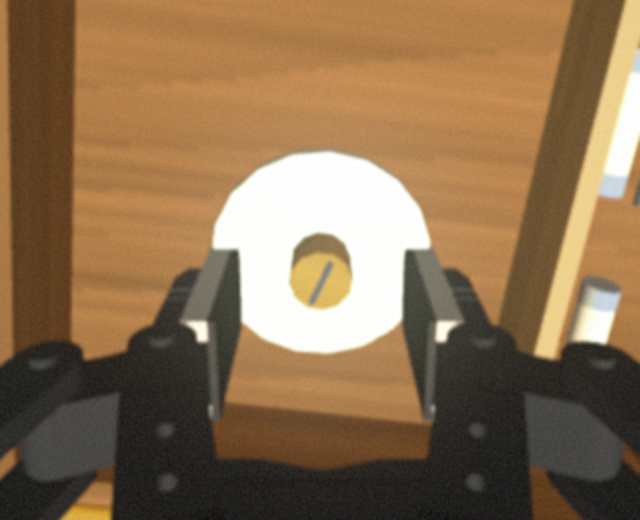

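The nut sits centred between the pads, so I'll go down the rest of the way and close.

>>> arm_command(steps=[[0.2,0,0.3,0,0,0],[0,0,0.3,0,0,0],[0,0,0,0,0,0],[0,0,0,0,0,0]])

```text
t: 3.45
eef_pos: [0.5304, 0.2389, 0.019]
ee_rot: [0.375, -3.119, 0.0]
ft_force: [0.2, 0.6, 0.2]
width: 0.471
gripper_force: 0.0
```

>>> arm_command(steps=[[0,0,0,0,0,0],[0,0,0,0,0,0],[0,0,0,0,0,0],[0,0,0,0,0,0],[0,0,0,0,0,0],[0,0,0,0,0,0],[0,0,0,0,0,0],[0,0,0,0,0,0]], claw=1, force=40)

```text
t: 4.12
eef_pos: [0.5309, 0.2391, 0.0195]
ee_rot: [-0.375, 3.119, 0.0]
ft_force: [-0.1, 0.1, 2.4]
width: 0.159
gripper_force: 39.0
```

```bash
python3 -c "
from h import *
go([.4775,-.0073,.16],1.81)"
```

```text
t 4.1167 pos [0.5309 0.2391 0.0195] turn [ 0.0001  0.0005 -0.    ] shift cm [ 11.03 -22.67 -14.05] w 0.159 F [-0.14  0.14  2.42] grip 39.0
```

>>> arm_command(steps=[[0,0,-0.3,0,0,0],[0,0,-0.8,0,0,0],[0,0,-1.5,0,0,0],[0,0,-2,0,0,0],[0,0,-2,0,0,0],[0,0,-2,0,0,0],[0,0,-1.5,0,0,0],[0,0,-0.5,0,0,0],[0,0,0,0,0,0]])

```text
t: 4.87
eef_pos: [0.5319, 0.2394, 0.1272]
ee_rot: [-0.374, 3.116, 0.001]
ft_force: [0.1, -0.0, -0.3]
width: 0.163
gripper_force: 39.0
```

>>> arm_command(steps=[[0.4,-0.8,0,0,0,0],[0.8,-1.7,0,0,0,0],[1.1,-2.3,0,0,0,0],[1.25,-2.5,0,0,0,0],[1.25,-2.5,0,0,0,0],[1.25,-2.5,0,0,0,0],[1.25,-2.5,0,0,0,0],[1.25,-2.5,0,0,0,0],[1.0,-2.2,0,0,0,0],[0.8,-1.7,0,0,0,0],[0.5,-1.0,0,0,0,0],[0.2,-0.4,0,0,0,0]])

```text
t: 5.87
eef_pos: [0.4752, -0.0082, 0.1241]
ee_rot: [0.371, -3.117, -0.001]
ft_force: [0.9, -0.4, -0.8]
width: 0.16
gripper_force: 39.1
```

>>> arm_command(steps=[[0,0,0,0,0,0],[0,0,0,0,0,0],[0,0,0,0,0,0]])

```text
t: 6.12
eef_pos: [0.4769, -0.0059, 0.1251]
ee_rot: [0.377, -3.119, -0.001]
ft_force: [-0.9, 1.0, -0.5]
width: 0.163
gripper_force: 39.1
```

Run:
```python
from h import *
import cv2
go([.4775,-.0073,.16],1.81)
c=eyes.get_calibration("wrist");w=eyes.get_image("wrist")[:,:,::-1];np.save("w3.npy",c,allow_pickle=True)
cv2.imwrite("pics/w3f.png",w)
s=cv2.resize(eyes.get_image("scene")[120:270,270:420,::-1],(400,400),interpolation=2)
print("scene",proj("scene",manip.sense()["eef_pos"]))
cv2.imwrite("pics/w3.png",cv2.hconcat([w[:,140:540],s]))
print(proj("wrist",np.array([.4775,-.0073,.043]),c))
```

```text
t 6.1167 pos [ 0.4769 -0.0059  0.1251] turn [ 0.0006 -0.0001  0.0012] shift cm [-0.02 -0.15 -3.49] w 0.163 F [-0.94  0.97 -0.49] grip 39.1
scene [345.23751661 194.73296398]
[318.41372242 208.85908849]
```

View pics/w3.png

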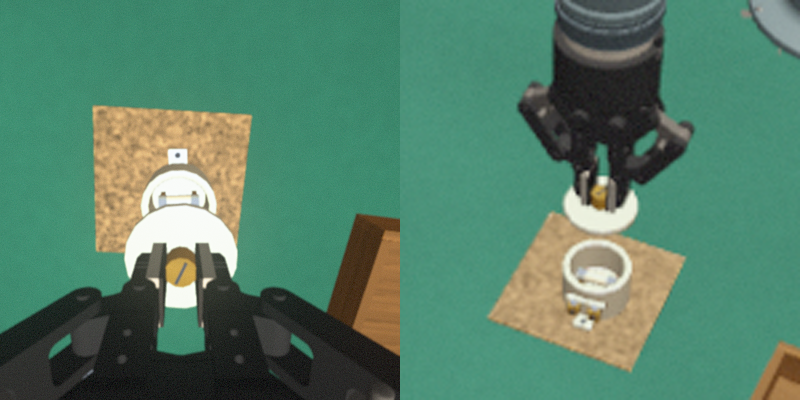

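The cover hangs level in the grip. The rim is at about u=319 in the wrist picture, under the disc at u=321, and the rear ear is at (317,156). I'll work out how far the cover is from the rim.

Run:
```python
from h import *
import cv2
c=np.load("w3.npy",allow_pickle=True).item()
w=cv2.imread("pics/w3f.png")
# disc: rows 205-308 known points at disc (left 265,right 377 crop-> +140)
m=((w.min(2)>190)*255).astype('uint8');m[:,:255]=0;m[:,390:]=0
for v in range(150,310,6):
    u=np.where(m[v])[0];print(v,u.min() if len(u) else None,u.max() if len(u) else None,end=" | ")
tcp=manip.sense()["eef_pos"]
zd=tcp[2]-.0135+.012
print("\nTCPxy disc proj",proj("wrist",np.array([tcp[0],tcp[1],zd]),c), "holder proj scene",proj("scene",np.array([.4775,-.0073,.043])))
for P in ([.4775,-.0073],):
  for a in(0,90,180,270):
    R=.029*np.array([np.cos(np.radians(a)+.24),np.sin(np.radians(a)+.24)]);print(a,"rim",proj("wrist",np.r_[np.array(P)+R,.043],c).round(1),"disc",proj("wrist",np.r_[tcp[:2]+R,zd],c).round(1))
print("ear",ray("wrist",(317,156),.009,c))
```

```text
150 308 326 | 156 308 326 | 162 309 326 | 168 None None | 174 301 336 | 180 293 344 | 186 288 349 | 192 284 353 | 198 282 354 | 204 281 356 | 210 282 355 | 216 286 355 | 222 280 362 | 228 274 367 | 234 271 371 | 240 268 373 | 246 266 375 | 252 265 376 | 258 265 376 | 264 266 375 | 270 267 374 | 276 269 371 | 282 295 346 | 288 307 334 | 294 306 335 | 300 306 335 | 306 307 333 | 
TCPxy disc proj [320.46595609 257.36112276] holder proj scene [343.49018375 219.21315238]
0 rim [318.5 244.1] disc [320.4 306.4]
90 rim [356.7 208.9] disc [377.4 257.4]
180 rim [318.4 171.1] disc [320.5 202.9]
270 rim [280.1 208.8] disc [263.5 257.3]
ear [ 0.44371403 -0.01692555  0.009     ]
```

>>> arm_command(steps=[[0,-0.1,0.5,0,0,0],[0,-0.05,1,0,0,0],[0,0,1.3,0,0,0],[0,0,1.3,0,0,0],[0,0,1,0,0,0],[0,0,0.6,0,0,0],[0,0,0.3,0,0,0],[0,0,0,0,0,0],[0,0,0,0,0,0],[0,0,0,0,0,0]])

```text
t: 7.05
eef_pos: [0.4779, -0.0082, 0.0659]
ee_rot: [-0.375, 3.118, -0.0]
ft_force: [-0.9, -0.5, -0.2]
width: 0.163
gripper_force: 39.1
```

Run:
```python
from h import *
P=[]
for i in range(6): P.append(manip.sense()["eef_pos"]); eyes.get_image("wrist")
print(np.mean(P,0),np.std(P,0))
go([.477,-.0073,.0505],1.81)
```

```text
[ 0.47781426 -0.00824511  0.0658407 ] [1.30430797e-04 2.22709055e-05 1.01261705e-04]
t 7.35 pos [ 0.4775 -0.0082  0.0656] turn [-0.0002  0.0006 -0.    ] shift cm [0.02 0.1  1.51] w 0.166 F [ 0.7   0.38 -0.17] grip 39.1
```

>>> arm_command(steps=[[0.05,0.08,0,0,0,0],[0,0,0.2,0,0,0],[0,0,0.3,0,0,0],[0,0,0.3,0,0,0],[0,0,0.2,0,0,0],[0,0,0.1,0,0,0],[0,0,0.1,0,0,0],[0,0,0.1,0,0,0],[0,0,0,0,0,0],[0,0,0,0,0,0]])

```text
t: 8.18
eef_pos: [0.4766, -0.0075, 0.0523]
ee_rot: [-0.375, 3.119, 0.0]
ft_force: [-0.4, -0.4, -1.6]
width: 0.162
gripper_force: 39.1
```

>>> arm_command(steps=[[0,0,0.1,0,0,0],[0,0,0.0,0,0,0],[0,0,0.0,0,0,0],[0,0,0,0,0,0]])

```text
t: 8.52
eef_pos: [0.4766, -0.0075, 0.0513]
ee_rot: [-0.375, 3.119, 0.0]
ft_force: [0.0, -0.1, -0.9]
width: 0.161
gripper_force: 39.1
```

Run:
```python
from h import *
import cv2
go([.477,-.0073,.0505],1.81)
w=eyes.get_image("wrist")[:,140:540,::-1]
s=cv2.resize(eyes.get_image("scene")[170:270,290:390,::-1],(400,400),interpolation=2)
cv2.imwrite("pics/w4.png",cv2.hconcat([w,s]))
```

```text
t 8.5167 pos [ 0.4766 -0.0075  0.0513] turn [0.0001 0.0001 0.    ] shift cm [-0.04  0.01  0.08] w 0.161 F [ 0.04 -0.1  -0.86] grip 39.1
```

View pics/w4.png

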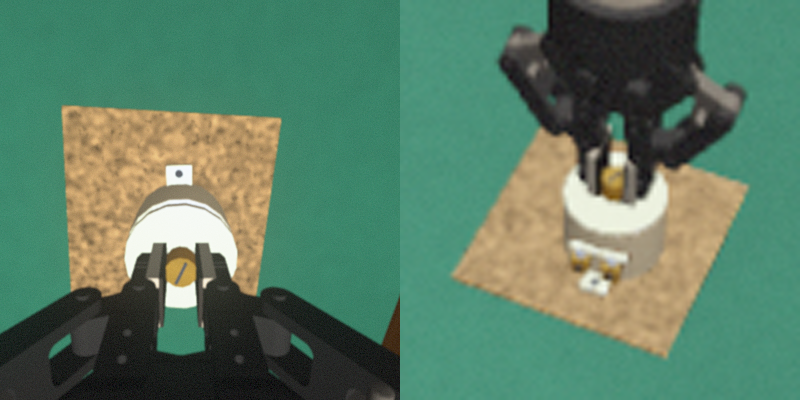

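The cover is concentric with the holder and about 1 mm above the rim. I'll ease it down until it touches.

>>> arm_command(steps=[[0,0,0.04,0,0,0],[0,0,0.04,0,0,0],[0,0,0,0,0,0],[0,0,0,0,0,0]])

```text
t: 8.95
eef_pos: [0.4766, -0.0075, 0.0505]
ee_rot: [-0.375, 3.119, 0.0]
ft_force: [-0.1, 0.0, -0.7]
width: 0.164
gripper_force: 39.1
```

>>> arm_command(steps=[[0,0,0.04,0,0,0],[0,0,0,0,0,0],[0,0,0,0,0,0]])

```text
t: 9.2
eef_pos: [0.4767, -0.0075, 0.0505]
ee_rot: [-0.375, 3.119, -0.0]
ft_force: [-1.3, 0.7, 5.1]
width: 0.162
gripper_force: 39.5
```

>>> arm_command(steps=[[0,0,0.04,0,0,0],[0,0,0,0,0,0],[0,0,0,0,0,0]])

```text
t: 9.45
eef_pos: [0.4767, -0.0075, 0.0504]
ee_rot: [-0.375, 3.119, -0.0]
ft_force: [-3.5, -0.6, 8.4]
width: 0.161
gripper_force: 39.9
```

Contact came at z=0.0505, as predicted for a seated cover. Now relieve the push, open, and rise.

>>> arm_command(steps=[[0,0,-0.06,0,0,0],[0,0,0,0,0,0]])

```text
t: 9.62
eef_pos: [0.4767, -0.0075, 0.0505]
ee_rot: [-0.375, 3.119, 0.0]
ft_force: [-1.4, -0.1, 3.8]
width: 0.168
gripper_force: 39.3
```

>>> arm_command(steps=[[0,0,0,0,0,0],[0,0,0,0,0,0],[0,0,0,0,0,0],[0,0,0,0,0,0],[0,0,0,0,0,0],[0,0,0,0,0,0]], claw=0.1)

```text
t: 10.12
eef_pos: [0.4765, -0.0075, 0.0502]
ee_rot: [0.375, -3.119, -0.0]
ft_force: [-0.1, 0.3, 1.3]
width: 0.449
gripper_force: 0.0
```

>>> arm_command(steps=[[0,0,-0.5,0,0,0],[0,0,-1.5,0,0,0],[0,0,-2,0,0,0],[0,0,-2,0,0,0],[0,0,-1,0,0,0],[0,0,0,0,0,0],[0,0,0,0,0,0],[0,0,0,0,0,0]])

```text
t: 10.78
eef_pos: [0.4761, -0.0074, 0.1197]
ee_rot: [0.375, -3.118, -0.001]
ft_force: [-0.6, 0.3, 0.3]
width: 0.453
gripper_force: 0.0
```

>>> arm_command(steps=[[0,0,0,0,0,0],[0,0,0,0,0,0],[0,0,0,0,0,0],[0,0,0,0,0,0],[0,0,0,0,0,0]], claw=-1)

```text
t: 11.2
eef_pos: [0.4764, -0.0075, 0.12]
ee_rot: [0.375, -3.119, -0.0]
ft_force: [0.1, 0.4, -0.9]
width: 1.003
gripper_force: 0.0
```

Run:
```python
from h import *
import cv2
go([.4767,-.0073,.0],1.85)
c=eyes.get_calibration("wrist");w=eyes.get_image("wrist")[:,:,::-1];np.save("w5.npy",c,allow_pickle=True)
cv2.imwrite("pics/w5f.png",w)
s=cv2.resize(eyes.get_image("scene")[170:270,290:390,::-1],(400,400),interpolation=2)
cv2.imwrite("pics/w5.png",cv2.hconcat([w[:,140:540],s]))
print(proj("wrist",np.array([.4767,-.0073,.049]),c))
```

```text
t 11.2 pos [ 0.4764 -0.0075  0.12  ] turn [ 0.0003 -0.0005 -0.04  ] shift cm [-4.0e-02  1.0e-02  1.2e+01] w 1.003 F [ 0.15  0.43 -0.94] grip 0.0
[320.59255676 213.80415133]
```

View pics/w5.png

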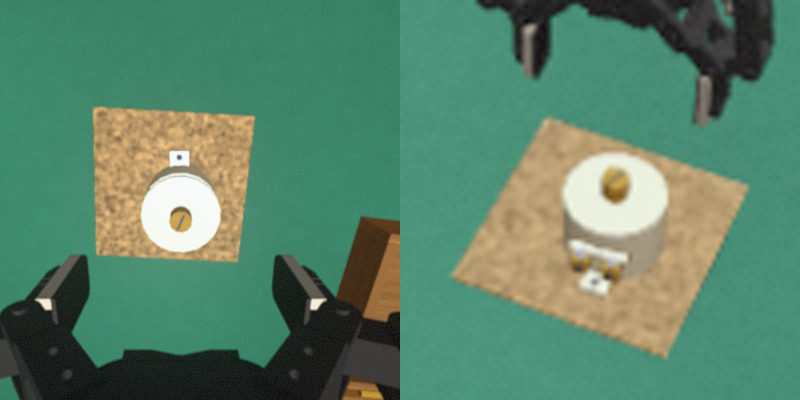

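The cover is seated flush and level, and the gripper is clear of it. Before the side grasp I'll refine the holder's yaw and centre.

Run:
```python
from h import *
import cv2
c=np.load("w5.npy",allow_pickle=True).item()
w=cv2.imread("pics/w5f.png");m=((w.min(2)>185)*255).astype('uint8');m[:,:270]=0;m[:,370:]=0
a=m.copy();a[:140]=0;a[166:]=0;k=max(cv2.findContours(a,0,2)[0],key=cv2.contourArea);E=cv2.minAreaRect(k);print(E)
b=m.copy();b[:180]=0;b[260:]=0;k=max(cv2.findContours(b,0,2)[0],key=cv2.contourArea);D=cv2.fitEllipse(cv2.convexHull(k));print(D)
d=ray("wrist",D[0],.049,c);e=ray("wrist",E[0],.009,c);print(d,e,np.linalg.norm((d-e)[:2]),"yaw",np.arctan2(*(d-e)[[1,0]]))
```

```text
((318.5, 158.0), (14.0, 19.0), 90.0)
((320.276123046875, 212.61856079101562), (77.99272155761719, 79.33390808105469), 91.3696517944336)
[ 0.47587562 -0.00773691  0.049     ] [ 0.44367013 -0.01708798  0.009     ] 0.03353559027236673 yaw 0.28258597363357096
```

>>> arm_command(steps=[[0,0,0,0,0,-0.036],[0,0,1,0,0,0],[0,0,2,0,0,0],[0,0,2.2,0,0,0],[0,0,2.2,0,0,0],[0,0,2,0,0,0],[0,0,1.2,0,0,0],[0,0,0.7,0,0,0],[0,0,0.3,0,0,0],[0,0,0,0,0,0],[0,0,0,0,0,0],[0,0,0,0,0,0]])

```text
t: 12.3
eef_pos: [0.4776, -0.0077, 0.0052]
ee_rot: [-0.431, 3.11, -0.001]
ft_force: [0.7, 0.3, 0.9]
width: 1.0
gripper_force: 0.0
```

```bash
python3 -c "
from h import *
go([.4762,-.0075,.0],1.846)"
```

```text
t 12.3 pos [ 0.4776 -0.0077  0.0052] turn [-0.0007  0.0018 -0.    ] shift cm [0.13 0.05 0.52] w 1.0 F [0.66 0.34 0.91] grip 0.0
```

>>> arm_command(steps=[[0.08,0.03,0.3,0,0,0],[0,0,0.2,0,0,0],[0,0,0,0,0,0],[0,0,0,0,0,0]])

```text
t: 12.63
eef_pos: [0.4756, -0.0074, -0.0007]
ee_rot: [0.431, -3.112, -0.0]
ft_force: [0.2, 0.0, 0.0]
width: 1.002
gripper_force: 0.0
```

>>> arm_command(steps=[[0,0,0,0,0,0],[0,0,0,0,0,0],[0,0,0,0,0,0],[0,0,0,0,0,0],[0,0,0,0,0,0],[0,0,0,0,0,0],[0,0,0,0,0,0]], claw=1, force=45)

```text
t: 13.22
eef_pos: [0.4759, -0.0076, -0.0003]
ee_rot: [-0.431, 3.112, -0.001]
ft_force: [-1.8, 0.1, 5.8]
width: 0.677
gripper_force: 47.8
```

```bash
python3 -c "
from h import *
go([.4726,-.256,.177],1.571+.06+.0)"
```

```text
t 13.2167 pos [ 4.759e-01 -7.600e-03 -3.000e-04] turn [-0.0003  0.0003  0.215 ] shift cm [  1.82 -24.78 -17.73] w 0.677 F [-1.78  0.08  5.84] grip 47.8
```

>>> arm_command(steps=[[0,0,-0.2,0,0,0],[0,0,-0.5,0,0,0],[0,0,-1,0,0,0],[0,0,-1.7,0,0,0],[0,0,-2,0,0,0],[0,0,-2,0,0,0],[0,0,-2,0,0,0],[0,0,-2,0,0,0],[0,0,-2,0,0,0],[0,0,-2,0,0,0],[0,0,-1.5,0,0,0],[0,0,-0.8,0,0,0]])

```text
t: 14.22
eef_pos: [0.4764, -0.0075, 0.1782]
ee_rot: [-0.431, 3.11, -0.001]
ft_force: [0.9, 0.6, -1.8]
width: 0.678
gripper_force: 48.9
```

>>> arm_command(steps=[[0,0,0,0,0,0.03],[0,0,0,0,0,0.05],[0,0,0,0,0,0.05],[0,0,0,0,0,0.05],[0,0,0,0,0,0.035],[0.1,-1,0,0,0,0],[0.15,-2,0,0,0,0],[0.15,-2,0,0,0,0],[0.15,-2,0,0,0,0],[0.15,-2,0,0,0,0],[0.15,-2,0,0,0,0],[0.15,-2,0,0,0,0]])

```text
t: 15.22
eef_pos: [0.4728, -0.1393, 0.1757]
ee_rot: [0.096, -3.139, -0.0]
ft_force: [0.6, 0.3, -2.1]
width: 0.675
gripper_force: 48.9
```

>>> arm_command(steps=[[0.15,-2,0,0,0,0],[0.15,-2,0,0,0,0],[0.15,-2,0,0,0,0],[0.15,-2,0,0,0,0],[0.15,-1.7,0,0,0,0],[0.1,-1.2,0,0,0,0],[0.07,-0.7,0,0,0,0],[0,-0.2,0,0,0,0],[0,0,0,0,0,0],[0,0,0,0,0,0],[0,0,0,0,0,0]])

```text
t: 16.13
eef_pos: [0.4714, -0.2552, 0.1762]
ee_rot: [0.096, -3.14, -0.001]
ft_force: [0.7, -0.3, -2.3]
width: 0.676
gripper_force: 49.0
```

Run:
```python
from h import *
import cv2
go([.4726,-.256,.177],1.571+.06)
w=eyes.get_image("wrist")[:,:,::-1];t=eyes.get_image("top")[:,:,::-1];s=eyes.get_image("scene")[:,:,::-1]
for n,i in zip("wts",(w,t,s)):cv2.imwrite(f"pics/{n}6f.png",i)
p=manip.sense()["eef_pos"]; print(proj("top",p+[0,0,.045]),proj("scene",p))
a=cv2.resize(w[100:400,120:520],(400,300));b=cv2.resize(t[130:230,385:485],(300,300),interpolation=2)
d=cv2.resize(s[110:260,170:320],(400,400),interpolation=2)[:300]
e=cv2.resize(t[140:190,390:440],(300,300),interpolation=2)
cv2.imwrite("pics/w6.png",cv2.vconcat([cv2.hconcat([a,b]),cv2.hconcat([d,e])]))
```

```text
t 16.1333 pos [ 0.4714 -0.2552  0.1762] turn [ 0.0007 -0.0002  0.0012] shift cm [-0.11 -0.08 -0.08] w 0.676 F [ 0.72 -0.26 -2.25] grip 49.0
[430.34826968 217.85255811] [252.44444894 129.63359784]
```

View pics/w6.png

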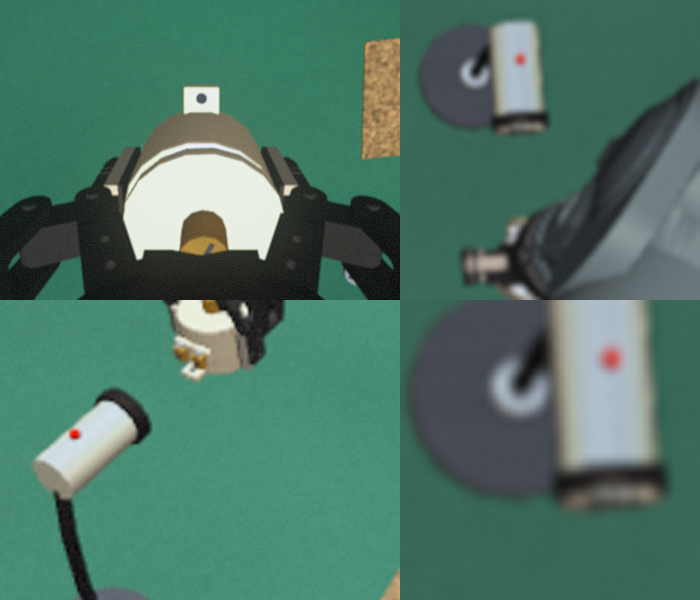

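The final view shows the holder gripped with its cover flush, the rear ear at u=321 in line with the tool axis, and the terminals towards the lens. I'll sharpen the camera's axis from barrel edges in the two first pictures.

Run:
```python
from h import *
import cv2
ims={n:cv2.imread(f"pics/{n}0.png").astype(np.float32) for n in("top","scene")}
cal={n:eyes.get_calibration(n) for n in ims}
ch={n:(i[:,:,2]-i[:,:,1]) for n,i in ims.items()}; ch["top"]=ims["top"][:,:,2]
def P(p,l):
    c,s=np.cos(p[2]),np.sin(p[2]);x,y,z=np.array(l)/1e3
    return np.array([p[0]+c*x-s*y,p[1]+s*x+c*y,z])
p0=np.array([.4726,-.256,.06]);obs=[]
S=np.arange(-16,16,.25)
for n in ims:
    for x in range(140,186,5):
        a=proj(n,P(p0,(x,0,200)),cal[n]);d=proj(n,P(p0,(x+20,0,200)),cal[n])-a;d/=np.linalg.norm(d);nn=np.array([-d[1],d[0]])
        q=(a+S[:,None]*nn).astype(np.float32);v=cv2.remap(ch[n],q[:,:1],q[:,1:],1)[:,0]
        g=np.gradient(cv2.GaussianBlur(v[:,None],(1,9),0)[:,0]);h=len(S)//2
        i,j=np.argmax(g[:h]),h+np.argmin(g[h:])
        obs.append((n,x,a,nn,(S[i]+S[j])/2));print(n,x,S[i],S[j])
T=lambda u,v:np.array([(u+.5)/3+184.5,(v+.5)/3+119.5])
L=lambda u,v:np.array([(u+.5)/4.5+169.5,(v+.5)/4.5+134.5])
pts=[("top",T(673,106),(195,0,14)),("scene",L(177,450),(195,0,14)),("top",T(720,161),(110,0,200)),("scene",L(90,190),(196,0,200))]
def mid(p,n,x,a,nn):
    th=np.linspace(0,2*np.pi,72)
    k=[(proj(n,P(p,(x,19*np.cos(t),200+19*np.sin(t))),cal[n])-a)@nn for t in th];return (max(k)+min(k))/2
def F(p):
    return np.r_[[.5*(mid(p,n,x,a,nn)-o) for n,x,a,nn,o in obs],np.concatenate([proj(n,P(p,l),cal[n])-u for n,u,l in pts])]
s=least_squares(F,p0,loss="soft_l1");print(s.x,F(s.x).round(2))
go([s.x[0],s.x[1],.1767],1.571+s.x[2])
```

```text
top 140 -7.25 8.0
top 145 -7.25 8.25
top 150 -7.5 8.5
top 155 -7.0 8.5
top 160 -11.5 8.25
top 165 -7.5 8.25
top 170 -7.5 8.0
top 175 -7.75 8.5
top 180 -7.5 8.5
top 185 -7.25 8.5
scene 140 -9.75 10.0
scene 145 -9.75 10.0
scene 150 -9.75 10.0
scene 155 -9.75 9.0
scene 160 -9.75 8.5
scene 165 -10.0 10.25
scene 170 -10.0 10.25
scene 175 -10.0 10.0
scene 180 -10.0 10.25
scene 185 -10.0 10.25
[ 0.47037333 -0.25658574  0.06298157] [-0.17 -0.23 -0.23 -0.36  0.82 -0.18 -0.12 -0.19 -0.25 -0.32 -0.03 -0.04
 -0.04  0.21  0.33 -0.05 -0.05  0.01 -0.06 -0.06 -0.27 -0.32 -0.23 -0.55
  0.2   0.19 -0.19 -0.04]
t 16.2833 pos [ 0.4716 -0.2554  0.1763] turn [ 0.0003  0.     -0.0019] shift cm [ 0.12 -0.11 -0.04] w 0.682 F [ 0.63 -0.24 -2.95] grip 49.0
```

>>> arm_command(steps=[[0.1,-0.1,-0.04,0,0,0],[0,0,0,0,0,0],[0,0,0,0,0,0],[0,0,0,0,0,0],[0,0,0,0,0,0],[0,0,0,0,0,0],[0,0,0,0,0,0],[0,0,0,0,0,0]])

```text
t: 16.95
eef_pos: [0.4706, -0.2572, 0.1767]
ee_rot: [-0.094, 3.14, 0.0]
ft_force: [0.3, -0.0, -2.8]
width: 0.679
gripper_force: 49.0
```

```bash
python3 -c "
from h import *
go([.4704,-.2565,.1767],1.571+.063)
print(abs(manip.sense()['qvel']).max()); print(manip.close_job())"
```

```text
t 16.95 pos [ 0.4706 -0.2572  0.1767] turn [ 0.0001  0.     -0.0031] shift cm [ 0.01  0.08 -0.  ] w 0.679 F [ 0.34 -0.02 -2.8 ] grip 49.0
0.001250649134806199
the job is handed in; nothing more can be done
None
```

The job is handed in at about 17 s: the cover is seated on the holder, and the arm is holding the closed holder steady and upright, within about 1 mm of my estimate of the focus point, terminals facing the lens; the gain knob and bracket knuckle were not touched.

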